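Fetch a seasoning shaker from its slide-lid stock box and work it into the row

TASK

The seasoning row in the shallow steel pan needs the spare shaker from the blue stock box. Slide the box's white lid along its grooves, pushing on its upright lip, until it comes clear and lay it gently, right way up, flat on the bare counter, then lift the steel shaker out and stand it on the pan's floor in front of the row. From there slide it straight back in between the white jar and the steel tin, letting it spread them, until it stands against the pan's back wall, snug between its two neighbours in one upright row; drop nothing, tip none of the three over, and leave the bottle, the bowl and the spatula where they are.

Things in the scene. Friction and masses are not known exactly. Their poses are not given: they have to be found in the camera images.
- stock_box: Blue plastic stock box, fixed, 176 (own x) x 162 (y) x 102 mm high. Origin: centre of underside. Own x, roughly away from the robot, is the way the lid slides out. Inside 160 x 144 mm clear, floor 5 mm above the origin, walls 8 to 9 mm. Each long wall has a groove 6 mm deep, 90 to 96 mm high, under an overhang with its top at 102 mm; 144 mm clear between the overhangs.
- lid: White plastic lid, loose, 172 (own x) x 153 (y) mm, plate 4 mm thick, 0.16 kg. Origin: centre of the plate's underside, 90 mm above the box's underside while in the grooves. Axes as the box's. Play 1.5 mm each side, 2 mm in height; slides under about 1 N. It must move about 170 mm along +x from fully shut to come clear; it starts up to 12 mm open.
- lip_top (a point): Middle of the top edge of the lid's upright lip, at (-71, 0, 30) mm in the lid's frame, axes as the lid's. The lip is 8 mm thick in x, 80 mm wide in y and stands 26 mm above the plate's top; 11 mm of plate lies behind it (-x).
- shaker: Plain steel cylindrical seasoning shaker with a perforated flat top, loose, 60 mm diameter, 80 mm high, about 0.3 kg, standing on the box's floor. Origin: centre of its underside, z up. Its yaw means nothing.
- tray: Shallow steel pan, fixed, 172 (own x) x 325 (y) mm. Origin: centre of underside; floor 3 mm above it. Walls 20 mm high, 6 mm thick, inner faces at x = -80 and +80, y = -156.5 and +156.5 mm. Own x points roughly away from the robot; the back wall is at +x and the row stands along it. A shaker touching the back wall has its axis at x = +50 mm.
- jar: White plastic jar with black screw cap, loose, 62 mm diameter, 80 mm high, about 0.3 kg, one of the two neighbours, standing on the pan's floor by the back wall. May be the left or the right one. Origin: centre of its underside. Smooth: friction on the pan, its wall and the shaker about 0.25.
- tin: Steel tin with plain flat top, loose, 58 mm diameter, 80 mm high, about 0.3 kg, the other neighbour, beside the jar with a gap of 24 to 42 mm between the two. Origin: centre of its underside. Smooth: friction on the pan, its wall and the shaker about 0.25.
- bottle: Red sauce bottle, loose, bystander, 58 mm diameter, 185 mm high, standing behind the pan. Origin: centre of its underside.
- bowl: Small steel bowl, loose, bystander, 104 mm diameter, 45 mm high, behind the pan. Origin: centre of its underside.
- spatula: Spatula, loose, bystander, 240 mm long, lying flat on the counter on the robot's side of the box, lying across (along the box's y).
- exit_edge (a point): Middle of the top of the box's +x end wall, over which the lid slides out: this wall is only 90 mm high. At the box's other end a low stop (top at 94 mm) keeps the lid from sliding that way. Axes as the box's.
Mind the look-alikes: they are no part of the job. Several things have the shape of the lid; the one meant has the colours described above.

How it is judged:
On the way, in this order (a step that is already met when the one before it is completed fails the run):
1. the lid has slid at least 60 mm out along the box's grooves, still running in them (x of lid in the frame of stock_box between 0.06 and 0.17 m and z of lid in the frame of stock_box between 0.082 and 0.1 m), for 0.05 s.
2. the lid lies flat on the counter, right way up, let go (height (world z) of lid below 0.006 m and angle between lid's own z axis and vertical below 0.06 rad and linear speed of lid below 0.03 m/s and contact force between lid and the fingers below 0.1 N), for 0.2 s.
3. the shaker stands upright on the pan's floor in front of the row (x of shaker in the frame of tray between -0.08 and 0.02 m and z of shaker in the frame of tray below 0.008 m and angle between shaker's own z axis and vertical below 0.1 rad and horizontal distance between shaker and tray below 0.16 m), for 0.1 s.
At the end, for the whole second after the job is handed in: Lid flat on the counter, right way up (6 mm, 3 degrees). Shaker upright on the pan's floor within 12 mm of the back wall, between jar and tin, gaps at most 15 mm; jar and tin upright on the floor within about 15 mm of the back wall. All at rest, let go (height (world z) of lid below 0.006 m and angle between each of lid, shaker, jar, tin's own z axis and vertical below 0.06 rad and x of shaker in the frame of tray between 0.038 and 0.06 m and x of jar in the frame of tray between 0.034 and 0.06 m and x of tin in the frame of tray between 0.034 and 0.06 m and z of each of shaker, jar, tin in the frame of tray below 0.008 m and horizontal distance between shaker and jar below 0.076 m and horizontal distance between shaker and tin below 0.074 m and horizontal distance between jar and tin above 0.105 m and linear speed of each of shaker, jar, tin, lid below 0.02 m/s); the robot touches nothing.
It fails at once if the shaker, the jar or the tin is tipped over (more than 20 degrees) (angle between any of shaker, jar, tin's own z axis and vertical above 0.35 rad).
It fails at once if the lid is dropped (falls freely faster than 0.6 m/s) (linear speed of lid above 0.6 m/s and contact force between lid and the fingers below 0.1 N).
It fails at once if the shaker is dropped (falls freely faster than 0.6 m/s) (linear speed of shaker above 0.6 m/s and contact force between shaker and the fingers below 0.1 N).
It fails at once if the bottle, the bowl or the spatula is moved more than 30 mm (distance of any of bottle, bowl, spatula from where it was at the start of the episode above 0.03 m).
It fails at once if the bottle is knocked over (angle between bottle's own z axis and vertical above 0.5 rad).
It also fails if it takes over 67 s, if anything falls off the work surface, if the arm or the gripper's body presses on something with over 40 N, if the wrist force passes 120 N, or if a joint passes its speed limit or range.

ROBOT

A 6-joint arm with a two-finger parallel gripper is mounted at the origin on the work surface. World frame = base frame: x ahead of the robot, y to its left, z up, the work surface at z = 0. Lengths are in m, angles in rad, forces in N, time in s.
With the tool pointing down it reaches from about 0.35 to 0.95 m from the base axis. Payload 17.4 kg.
Tool frame: the origin (TCP) lies on the centre line of the jaws, within the pads' length; the fingertips stand bot.tips_ahead ahead of it and the grasp point (between the pads) is the TCP (bot.tips_ahead is the distance from the TCP to the fingertips, in m); z points along the fingers, y is the line along which they close (so a half turn about z gives the same grasp; the last joint's range is limited). The gripper opens to 93 mm and grips with 3 to 60 N. Pads are 15 mm wide; open, the fingers measure 128 mm over their backs; the gripper's body (75 mm by 188 mm) begins 65 mm behind the grasp point.
Start: joints at [1.1, 0.116, 1.442, -0, 1.584, -0.038], TCP at [0.283, 0.613, 0.238] pointing down, gripper open.
Joint ranges: [-2.83, 2.83], [-0.83, 2.19], [0.07, 2.5], [-1.14, 4.28], [0.01, 3], [-2.97, 2.97]. Speed limits (rad/s): [1.89, 1.89, 2.22, 3.14, 3.14, 3.14].

INTERFACE

Orientations are given as a rotation vector (axis times angle).
In Python, from bench import status, eyes, job, spotter, bot gives the robot as it stands.
- The arm moves only by the tool apply_moves, never from a script. Its argument "rows" is a list of rows, each a list of 3 entries, a list of its own where there are three numbers: the shift along the tool's x, y, z in mm, then the turn, a rotation vector about the tool's x, y, z in rad, then the closure, from -1 (fully open) to 1 (shut). A call has 1 to 20 rows; each row shifts and turns the commanded pose from where the row before left it, along the tool's axes as they then stand; what a row does not reach is not made up. A row lasts 1/12 s, in which the tool goes at most 41.7 mm and 7.16 degrees, less where a joint would pass 70% of its speed; a pose out of reach is approached as far as the arm can. A call with a gripper value outside its range is refused whole. The fingers move at their own pace and stop on an object; "grip_force" is the grip in N (left out, the last holds). Time passes only in rows, so rows that do not move let the fingers close. It gives the time, the measured TCP pose, the force, the opening and the grip force at its end, in the units of the state.
- status.state(): the state, without advancing time (a new reading comes with each control period).
- eyes.grab_frame(name): name is "scene" or "top"; returns a dict with "color" (400x640x3 uint8, blue, green, red), "K" (3x3 intrinsics, pixels), "R" (3x3) and "t" (3): a world point X has camera coordinates R X + t. Camera axes: x right, y down, z forward; pixel columns grow to the right and rows downward; lengths in m; the calibration is good to about 2 mm. A picture is of the moment at which its call begins. There is no depth.
- job.close_job(): hands the job in; it is judged then, once.
Trained networks look in the newest picture that a camera, given by its name, has taken for a name from the list of things; names that differ only in an ending like _2 or _b are one class to them, and where a whole thing is asked for, a point or a joint stands for the part that bears it (a point fixed in the world has none). Each returns a list of dicts, best first, with "p" (0 to 1); they miss things now and then, are a little off and sometimes report something else, mostly with a low value. They report only what shows in the picture. A call takes as long as a camera call. They do not tell look-alikes from the thing itself.
- spotter.spot_in(camera, thing): "centre" ([row, column] in pixels, amid what is visible of it).
- spotter.pinpoint(camera, thing): "centre" ([row, column] in pixels: a listed point, or the origin of a listed thing).
The state is a dict: "time_s": time; "qpos": joint angles; "joint_velocities": joint speeds; "joint_torque": joint torques, N m; "eef_pos": TCP position; "orientation": TCP orientation; "contact_force": force on the tool from outside, world axes, zero at the start; "moment": the same for the moment, N m; "grip_width": finger opening in m; "gripper_force": force on a finger pad.
Only numpy, scipy, OpenCV 4.12 (cv2) and the standard library are available. Lean on these libraries where they do the work, as an engineer would, in place of code of your own. Each camera call takes 0.05 s, during which the arm holds its last target. There are 200 camera calls.

## Working session

There is one attempt and no reset: what is moved stays moved. The work goes in short steps, Python scripts to look and compute and a tool call to move; the robot and the scene stay as the last step left them, time stands still between calls to the robot, and variables do not carry over. Pictures are saved under pics/ and viewed, at most 10 in all, crops included, and the job is handed in when it is done.

Besides the shell and the picture viewer there is one more tool, called after ">>>" in YAML: its name, and indented under it one key for each argument. apply_moves: Moves the arm, as the interface text tells. Its arguments: {"type":"object","properties":{"rows":{"type":"array"},"grip_force":{"type":"number"}},"required":["rows"]}

```bash
ls; mkdir -p pics; cat > h.py <<'E'
import numpy as np, cv2
from scipy.spatial.transform import Rotation as Ro
from bench import status, eyes, job, spotter, bot
def ray(f,rc):
    d=np.linalg.inv(f["K"])@np.array([rc[1],rc[0],1.]); R=np.array(f["R"]); t=np.array(f["t"])
    return -R.T@t, R.T@d
def atz(f,rc,z):
    c,d=ray(f,rc); return c+d*(z-c[2])/d[2]
def px(f,X):
    p=np.array(f["K"])@(np.array(f["R"])@np.array(X)+np.array(f["t"])); return p[:2]/p[2]
def tri(fa,ra,fb,rb):
    A=[];b=[]
    for f,r in((fa,ra),(fb,rb)):
        c,d=ray(f,r); d/=np.linalg.norm(d); P=np.eye(3)-np.outer(d,d); A.append(P); b.append(P@c)
    return np.linalg.lstsq(np.vstack(A),np.hstack(b),rcond=None)[0]
E
python3 - <<'E'
from h import *
print(status.state(), bot.tips_ahead)
F={}
for c in("scene","top"):
    F[c]=eyes.grab_frame(c); cv2.imwrite(f"pics/{c}0.png",F[c]["color"]); print(c,-np.array(F[c]["R"]).T@F[c]["t"])
for n in "stock_box lid lip_top shaker tray jar tin bottle bowl spatula exit_edge".split():
    for c in("scene","top"):
        print(n,c,[(np.round(d["centre"]).tolist(),round(d["p"],2)) for d in spotter.pinpoint(c,n)[:3]])
E
```

```text
pics
{'time_s': 0.0, 'qpos': array([ 1.10021147e+00,  1.16496645e-01,  1.44226293e+00, -8.33647134e-06,
        1.58397577e+00, -3.77882546e-02]), 'joint_velocities': array([ 9.25044512e-04, -1.00517980e-03,  1.92941074e-05, -9.81346936e-04,
        2.31321020e-04,  1.63758001e-05]), 'joint_torque': array([-1.93272854e-04, -7.21247363e+01, -6.22617459e+01,  7.80130341e-02,
        2.35337194e-02, -6.75179353e-05]), 'eef_pos': array([0.28302637, 0.61260538, 0.23689942]), 'orientation': array([-6.74481898e-01, -3.06804839e+00,  1.74040908e-03]), 'contact_force': array([-0.35727252, -0.4122304 ,  0.84231301]), 'moment': array([0.01041263, 0.00215789, 0.02174879]), 'gripper_force': 0.0, 'grip_width': 0.0932618569695164} 0.019
scene [ 1.23850789 -0.58167261  0.68777656]
top [ 0.38756038 -0.09067944  1.20816129]
stock_box scene []
stock_box top [([190.0, 238.0], 0.38)]
lid scene [([232.0, 278.0], 0.89), ([216.0, 193.0], 0.83), ([289.0, 142.0], 0.61)]
lid top [([282.0, 407.0], 0.66), ([176.0, 365.0], 0.63), ([116.0, 425.0], 0.56)]
lip_top scene [([208.0, 263.0], 0.9), ([378.0, 216.0], 0.88), ([261.0, 154.0], 0.59)]
lip_top top [([263.0, 424.0], 0.89), ([102.0, 448.0], 0.78), ([202.0, 371.0], 0.67)]
shaker scene [([244.0, 307.0], 0.26)]
shaker top []
tray scene [([210.0, 399.0], 0.95), ([218.0, 402.0], 0.58), ([208.0, 264.0], 0.31)]
tray top [([189.0, 235.0], 0.55)]
jar scene [([209.0, 418.0], 0.64), ([258.0, 280.0], 0.37)]
jar top [([179.0, 220.0], 0.64)]
tin scene [([217.0, 401.0], 0.85)]
tin top [([174.0, 249.0], 0.83)]
bottle scene [([215.0, 470.0], 0.83)]
bottle top [([150.0, 198.0], 0.58)]
bowl scene [([249.0, 418.0], 0.87)]
bowl top [([137.0, 265.0], 0.91)]
spatula scene [([232.0, 244.0], 0.67)]
spatula top [([233.0, 375.0], 0.89)]
exit_edge scene [([243.0, 308.0], 0.56)]
exit_edge top []
```

View pics/scene0.png

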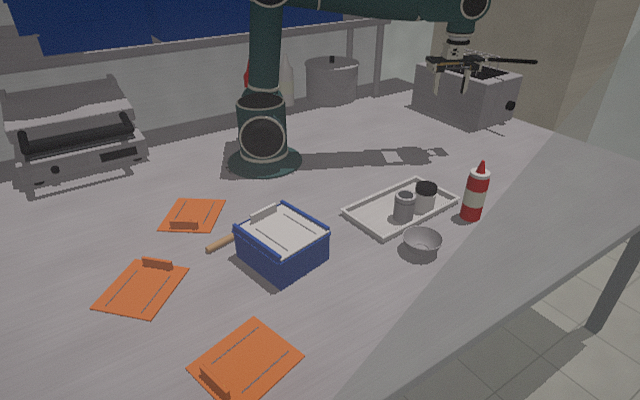

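View pics/top0.png

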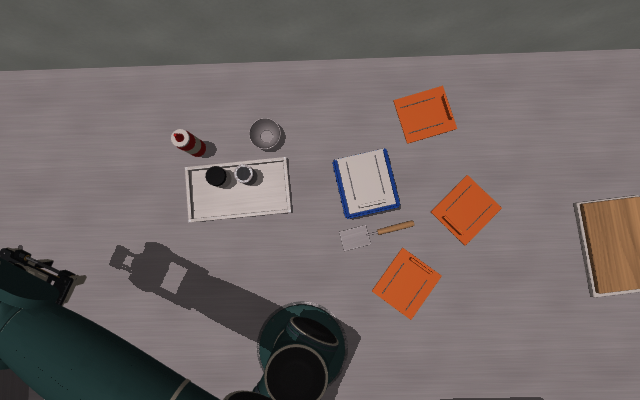

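```bash
python3 - <<'E'
from h import *
from scipy.optimize import minimize
F={}
for c in("scene","top"): F[c]=eyes.grab_frame(c)
print(F["top"]["K"],F["top"]["R"])
cv2.imwrite("pics/crop0.png",cv2.resize(F["top"]["color"][110:260,170:420],None,fx=3.2,fy=3.2,interpolation=cv2.INTER_CUBIC))
S,T=F["scene"],F["top"]
g=lambda s,t:np.round(tri(S,s,T,t),3)
print("lip",g([208,263],[202,371]),atz(T,[202,371],.12)); print("jar",g([209,418],[179,220]));print("tin",g([217,401],[174,249]))
print("bottle",g([215,470],[150,198]),"bowl",g([249,418],[137,265]),"tray",g([210,399],[189,235]),"spat",atz(T,[233,375],0))
# box hull fit, 
def hullmask(pts):
    m=np.zeros((400,640),np.uint8); cv2.fillConvexPoly(m,cv2.convexHull((np.array(pts)*16).round().astype(np.int32)),1,shift=4); return m
M={}
for c,roi in(("scene",(190,290,220,340)),("top",(140,225,325,405))):
    im=F[c]["color"].astype(int); m=((im[...,0]-im[...,2])>45).astype(np.uint8); r=np.zeros_like(m); r[roi[0]:roi[1],roi[2]:roi[3]]=1; m*=r
    m=cv2.morphologyEx(m,cv2.MORPH_OPEN,np.ones((2,2)))
    p=cv2.findNonZero(m); M[c]=np.zeros_like(m); cv2.fillConvexPoly(M[c],cv2.convexHull(p),1); print(c,m.sum(),M[c].sum())
C=np.array([[a,b,z] for a in(-.088,.088) for b in(-.081,.081) for z in(0,.102)])
def cost(q):
    R=Ro.from_euler('z',q[2]).as_matrix(); X=C@R.T+[q[0],q[1],0]; k=0
    for c in M:
        h=hullmask([px(F[c],x) for x in X]); k+=(h!=M[c]).sum()
    return k
best=min((minimize(cost,[.47,-.22,y],method='Nelder-Mead',options=dict(initial_simplex=[[.47,-.22,y],[.5,-.22,y],[.47,-.19,y],[.47,-.22,y+.1]])) for y in(0,.1,.2,-.1)),key=lambda r:r.fun)
print(best.x,best.fun)
E
```

```text
[[367.68040808   0.         318.43798637]
 [  0.         367.68040808 195.54756833]
 [  0.           0.           1.        ]] [[-0.0263347  -0.9993746  -0.02359852]
 [-0.99641492  0.02814066 -0.07978357]
 [ 0.08039775  0.02141284 -0.99653284]]
lip [ 0.45  -0.224  0.123] [ 0.45183781 -0.22213128  0.12      ]
jar [ 0.544  0.254 -0.002]
tin [0.559 0.159 0.012]
bottle [0.652 0.338 0.002] bowl [0.684 0.105 0.001] tray [ 0.51   0.206 -0.007] spat [ 0.35742538 -0.24580111  0.        ]
scene 432 3623
top 672 3439
[ 0.5084715  -0.21437117  0.19331001] 2444.0
```

View pics/crop0.png

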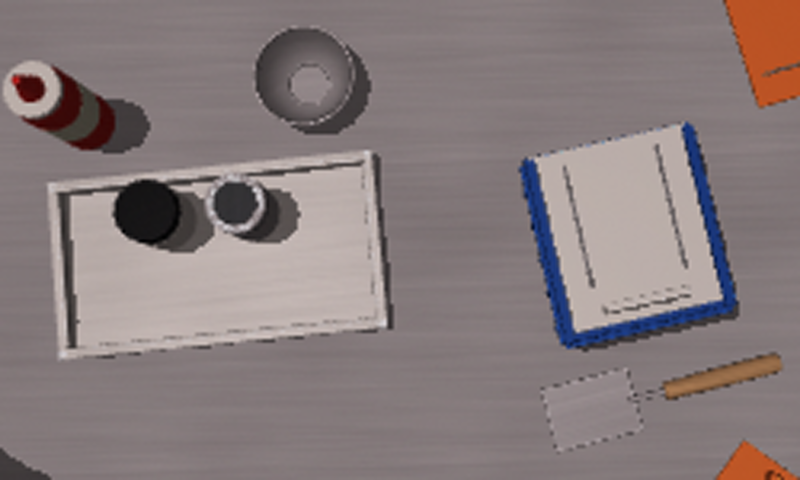

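```bash
python3 - <<'E'
from h import *
T=eyes.grab_frame("top")
f=lambda u,v,z:atz(T,[(v+.5)/3.2-.5+110,(u+.5)/3.2-.5+170],z)
def fit(P,L,W,n):
    P=np.array(P)[:,:2]; M=np.array([[L,W],[L,-W],[-L,-W],[-L,W]])/2
    c=P.mean(0); H=(M.T@(P-c)); yaw=np.arctan2(H[0,1]-H[1,0],H[0,0]+H[1,1])
    R=np.array([[np.cos(yaw),-np.sin(yaw)],[np.sin(yaw),np.cos(yaw)]])
    print(n,c.round(4),"yaw",yaw.round(4),"resid mm",((P-c-M@R.T)*1e3).round(1).tolist()); return c,R,yaw
b=fit([f(523,158,.102),f(690,123,.102),f(737,302,.102),f(568,346,.102)],.176,.162,"box")
t=fit([f(48,184,.02),f(372,152,.02),f(388,326,.02),f(62,357,.02)],.172,.325,"tray")
for n,p in(("jar",f(147,212,.08)),("tin",f(236,205,.083))): print(n,p,"tray",t[1].T@(p[:2]-t[0]))
l=f(648,299,.122);print("lip",l,"box",b[1].T@(l[:2]-b[0]))
E
```

```text
box [ 0.5136 -0.2125] yaw 0.2054 resid mm [[3.7, 0.9], [-0.7, 0.1], [0.4, -0.9], [-3.4, -0.1]]
tray [0.5119 0.1985] yaw 0.0701 resid mm [[3.2, 6.1], [3.5, -4.3], [-3.5, -5.0], [-3.2, 3.2]]
jar [0.54893444 0.25205485 0.08      ] tray [0.04064918 0.05085179]
tin [0.55277879 0.16431924 0.083     ] tray [ 0.0383349  -0.03693751]
lip [ 0.44839566 -0.2251661   0.122     ] box [-0.0664157   0.00089696]
```

```bash
cat >> h.py <<'E'
def plan(x,y,z,az):
    s=status.state(); R=Ro.from_rotvec(s["orientation"]).as_matrix(); a=np.arctan2(R[1,1],R[0,1])
    # target: z down, y along az
    c,q=np.cos(az),np.sin(az); Rt=np.array([[-q if 0 else q,c,0],[-c,q,0],[0,0,-1]])
    d=(np.array([x,y,z])-s["eef_pos"])*1e3
    if (R[:,0]@Rt[:,0])<0: Rt[:,:2]*=-1
    print("t",round(s["time_s"],2),"pos",s["eef_pos"].round(4),"az",round(a,3),"w",round(s["grip_width"],4),"| shift(now)",(R.T@d).round(1),"shift(after turn)",(Rt.T@d).round(1),"turn",Ro.from_matrix(R.T@Rt).as_rotvec().round(4))
E
python3 -c "
from h import *
plan(.450,-.225,.2,.205)"
```

```text
Traceback (most recent call last):
  File "h.py", line 22, in plan
    print("t",round(s["time_s"],2),"pos",s["eef_pos"].round(4),"az",round(a,3),"w",round(s["grip_width"],4),"| shift(now)",(R.T@d).round(1),"shift(after turn)",(Rt.T@d).round(1),"turn",Ro.from_matrix(R.T@Rt).as_rotvec().round(4))
                                                                                                                                                                                         ~~~~~~~~~~~~~~^^^^^^^^
  File "scipy/spatial/transform/_rotation.pyx", line 1143, in scipy.spatial.transform._rotation.Rotation.from_matrix
ValueError: Non-positive determinant (left-handed or null coordinate frame) in rotation matrix 0: [[ 5.95438593e-01  8.03400823e-01 -5.25252108e-06]
 [ 8.03400822e-01 -5.95438593e-01 -1.90001916e-05]
 [ 1.83923233e-05 -7.09356762e-06  1.00000000e+00]].
```

```bash
sed -i 's/Rt=np.array(.*$/Rt=np.array([[-q,c,0],[c,q,0],[0,0,-1]])/' h.py
python3 -c "
from h import *
plan(.450,-.225,.2,.205)"
```

```text
t 1.35 pos [0.2831 0.6128 0.2377] az 1.138 w 0.093 | shift(now) [-502.9 -690.5   37.6] shift(after turn) [-854.2   -7.1   37.7] turn [ 0.    -0.     0.933]
```

>>> apply_moves:
  rows:
    - [[-21,-28.8,0],[0,0,0],-1]
    - [[-21,-28.8,0],[0,0,0],-1]
    - [[-21,-28.8,0],[0,0,0],-1]
    - [[-21,-28.8,0],[0,0,0],-1]
    - [[-21,-28.8,0],[0,0,0],-1]
    - [[-21,-28.8,0],[0,0,0],-1]
    - [[-21,-28.8,0],[0,0,0],-1]
    - [[-21,-28.8,0],[0,0,0],-1]
    - [[-21,-28.8,0],[0,0,0],-1]
    - [[-21,-28.8,0],[0,0,0],-1]
    - [[-21,-28.8,0],[0,0,0],-1]
    - [[-21,-28.8,0],[0,0,0],-1]
    - [[-21,-28.8,0],[0,0,0],-1]
    - [[-21,-28.8,0],[0,0,0],-1]
    - [[-21,-28.8,0],[0,0,0],-1]
    - [[-21,-28.8,0],[0,0,0],-1]
    - [[-21,-28.8,0],[0,0,0],-1]
    - [[-21,-28.8,0],[0,0,0],-1]
    - [[-21,-28.8,0],[0,0,0],-1]
    - [[-21,-28.8,0],[0,0,0],-1]

```text
time_s: 3.02
eef_pos: [0.4227, -0.0882, 0.238]
orientation: [0.675, 3.067, 0.0]
contact_force: [-0.1, 1.3, 0.1]
grip_width: 0.0928
gripper_force: 0.0
```

>>> apply_moves:
  rows:
    - [[-21,-28.8,0],[0,0,0],-1]
    - [[-21,-28.8,0],[0,0,0],-1]
    - [[-21,-28.8,0],[0,0,0],-1]
    - [[-20,-28,0],[0,0,0],-1]
    - [[0,0,0],[0,0,0.1166],-1]
    - [[0,0,0],[0,0,0.1166],-1]
    - [[0,0,0],[0,0,0.1166],-1]
    - [[0,0,0],[0,0,0.1166],-1]
    - [[0,0,0],[0,0,0.1166],-1]
    - [[0,0,0],[0,0,0.1166],-1]
    - [[0,0,0],[0,0,0.1166],-1]
    - [[0,0,0],[0,0,0.1166],-1]
    - [[0,0,0],[0,0,0],-1]
    - [[0,0,0],[0,0,0],-1]

```text
time_s: 4.18
eef_pos: [0.4502, -0.2249, 0.2377]
orientation: [1.978, 2.441, 0.0]
contact_force: [-0.4, -0.9, -0.4]
grip_width: 0.0928
gripper_force: 0.0
```

```bash
python3 - <<'E'
from h import *
plan(.450,-.225,.118,.205)
for c in("scene",):
    f=eyes.grab_frame(c); cv2.imwrite(f"pics/{c}1.png",cv2.resize(f["color"][90:290,180:450],None,fx=2.9,fy=2.9,interpolation=cv2.INTER_CUBIC))
print(status.state()["contact_force"])
E
```

```text
t 4.18 pos [ 0.4502 -0.2249  0.2377] az 0.209 w 0.0928 | shift(now) [ -0.   -0.2 119.7] shift(after turn) [ -0.   -0.2 119.7] turn [0.0001 0.0001 0.0039]
[-0.01524182  0.38001444 -0.17882765]
```

View pics/scene1.png

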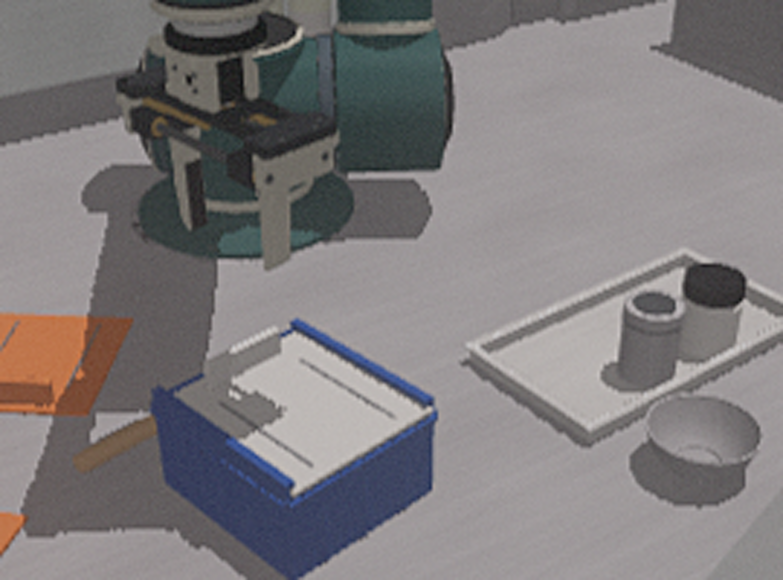

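>>> apply_moves:
  grip_force: 20
  rows:
    - [[0,0,25],[0,0,0],-1]
    - [[0,0,25],[0,0,0],-1]
    - [[0,0,25],[0,0,0],-1]
    - [[0,0,20],[0,0,0],-1]
    - [[0,0,15],[0,0,0],-1]
    - [[0,0,8],[0,0,0],-1]
    - [[0,0,0],[0,0,0],-0.3]
    - [[0,0,0],[0,0,0],0.3]
    - [[0,0,0],[0,0,0],0.6]
    - [[0,0,0],[0,0,0],1]
    - [[0,0,0],[0,0,0],1]
    - [[0,0,0],[0,0,0],1]
    - [[0,0,0],[0,0,0],1]
    - [[0,0,0],[0,0,0],1]

```text
time_s: 5.4
eef_pos: [0.4502, -0.225, 0.1198]
orientation: [1.982, 2.437, 0.0]
contact_force: [-0.5, -0.9, -0.1]
grip_width: 0.044
gripper_force: 0.0
```

>>> apply_moves:
  rows:
    - [[0,0,0],[0,0,0],1]
    - [[0,0,0],[0,0,0],1]
    - [[0,0,0],[0,0,0],1]
    - [[0,0,0],[0,0,0],1]
    - [[0,0,0],[0,0,0],1]
    - [[0,0,0],[0,0,0],1]
    - [[0,0,0],[0,0,0],1]
    - [[0,0,0],[0,0,0],1]

```text
time_s: 6.07
eef_pos: [0.4501, -0.225, 0.1196]
orientation: [-1.982, -2.437, 0.0]
contact_force: [-0.8, -1.0, 0.9]
grip_width: 0.0076
gripper_force: 20.0
```

>>> apply_moves:
  rows:
    - [[0,3,0],[0,0,0],1]
    - [[0,6,0],[0,0,0],1]
    - [[0,8,0],[0,0,0],1]
    - [[0,8,0],[0,0,0],1]
    - [[0,8,0],[0,0,0],1]
    - [[0,8,0],[0,0,0],1]
    - [[0,8,0],[0,0,0],1]
    - [[0,8,0],[0,0,0],1]
    - [[0,8,0],[0,0,0],1]

```text
time_s: 6.82
eef_pos: [0.5147, -0.2115, 0.1196]
orientation: [-1.982, -2.437, 0.0]
contact_force: [-2.0, 0.0, 2.4]
grip_width: 0.0079
gripper_force: 20.0
```

```bash
python3 - <<'E'
from h import *
plan(.450,-.225,.118,.205); s=status.state(); print(s["contact_force"],s["moment"])
E
```

```text
t 6.82 pos [ 0.5147 -0.2115  0.1196] az 0.205 w 0.0079 | shift(now) [ -0.  -66.1   1.6] shift(after turn) [ -0.1 -66.1   1.6] turn [-0.0002 -0.      0.0004]
[-2.00794733  0.03125335  2.35383738] [-0.20241001  0.36641922  0.07823036]
```

>>> apply_moves:
  rows:
    - [[0,10,0],[0,0,0],1]
    - [[0,10,0],[0,0,0],1]
    - [[0,10,0],[0,0,0],1]
    - [[0,10,0],[0,0,0],1]
    - [[0,10,0],[0,0,0],1]
    - [[0,10,0],[0,0,0],1]
    - [[0,10,0],[0,0,0],1]
    - [[0,10,0],[0,0,0],1]
    - [[0,10,0],[0,0,0],1]
    - [[0,10,0],[0,0,0],1]
    - [[0,10,0],[0,0,0],1]
    - [[0,10,0],[0,0,0],1]
    - [[0,10,0],[0,0,0],1]
    - [[0,0,0],[0,0,0],1]

```text
time_s: 7.98
eef_pos: [0.6426, -0.1847, 0.1193]
orientation: [-1.981, -2.438, -0.0]
contact_force: [1.2, -0.6, -1.2]
grip_width: 0.0075
gripper_force: 20.0
```

```bash
python3 - <<'E'
from h import *
plan(.450,-.225,.118,.205); s=status.state(); print(s["contact_force"],s["moment"])
for c in("scene",):
    f=eyes.grab_frame(c); cv2.imwrite(f"pics/{c}2.png",cv2.resize(f["color"][90:290,180:450],None,fx=2.9,fy=2.9,interpolation=cv2.INTER_CUBIC))
E
```

```text
t 7.98 pos [ 0.6426 -0.1847  0.1193] az 0.206 w 0.0075 | shift(now) [-1.000e-01 -1.968e+02  1.200e+00] shift(after turn) [  -0.3 -196.8    1.3] turn [ 0.0001 -0.0002  0.0008]
[ 1.20426411 -0.58517864 -1.24314957] [-0.06252153  0.13630846 -0.02478638]
```

View pics/scene2.png

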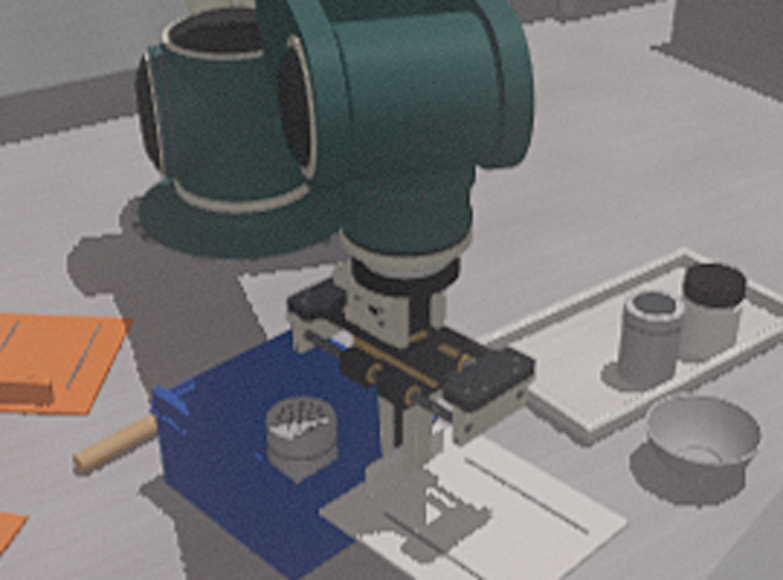

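>>> apply_moves:
  rows:
    - [[0,14,0],[0,0,0],1]
    - [[0,18,0],[0,0,0],1]
    - [[0,18,0],[0,0,0],1]
    - [[0,18,0],[0,0,0],1]
    - [[0,0,10],[0,0,0],1]
    - [[0,0,15],[0,0,0],1]
    - [[0,0,15],[0,0,0],1]
    - [[0,0,15],[0,0,0],1]
    - [[0,0,15],[0,0,0],1]
    - [[0,0,8],[0,0,0],1]
    - [[0,0,4],[0,0,0],1]
    - [[0,0,2],[0,0,0],1]
    - [[0,0,2],[0,0,0],1]
    - [[0,0,0],[0,0,0],1]
    - [[0,0,0],[0,0,0],1]

```text
time_s: 9.28
eef_pos: [0.708, -0.1714, 0.0344]
orientation: [1.982, 2.437, 0.001]
contact_force: [-0.1, -0.2, -1.5]
grip_width: 0.0077
gripper_force: 20.0
```

```bash
python3 - <<'E'
from h import *
plan(.450,-.225,.118,.205); s=status.state(); print(s["contact_force"],s["moment"])
E
```

```text
t 9.28 pos [ 0.708  -0.1714  0.0344] az 0.205 w 0.0077 | shift(now) [ 1.000e-01 -2.634e+02 -8.380e+01] shift(after turn) [ 1.000e-01 -2.635e+02 -8.360e+01] turn [0.0009 0.0005 0.0002]
[-0.13625736 -0.23774233 -1.48458694] [-0.11224658  0.17379662  0.07878381]
```

>>> apply_moves:
  rows:
    - [[0,0,1],[0,0,0],1]
    - [[0,0,1],[0,0,0],1]
    - [[0,0,1],[0,0,0],1]
    - [[0,0,0.5],[0,0,0],1]
    - [[0,0,0],[0,0,0],1]
    - [[0,0,0],[0,0,0],1]

```text
time_s: 9.78
eef_pos: [0.7076, -0.1714, 0.0301]
orientation: [-1.982, -2.437, 0.0]
contact_force: [0.6, 0.1, -1.0]
grip_width: 0.0083
gripper_force: 20.0
```

>>> apply_moves:
  rows:
    - [[0,0,0.5],[0,0,0],1]
    - [[0,0,0.5],[0,0,0],1]
    - [[0,0,0.5],[0,0,0],1]
    - [[0,0,0],[0,0,0],1]
    - [[0,0,0],[0,0,0],1]

```text
time_s: 10.2
eef_pos: [0.7077, -0.1714, 0.0297]
orientation: [1.982, 2.437, 0.0]
contact_force: [-6.3, 1.3, 6.8]
grip_width: 0.0077
gripper_force: 20.0
```

>>> apply_moves:
  rows:
    - [[0,0,0],[0,0,0],0.7]
    - [[0,0,0],[0,0,0],0.55]
    - [[0,0,0],[0,0,0],0.4]
    - [[0,0,0],[0,0,0],0.3]
    - [[0,0,0],[0,0,0],0.3]
    - [[0,0,0],[0,0,0],0.3]
    - [[0,0,0],[0,0,0],0.3]

```text
time_s: 10.78
eef_pos: [0.7077, -0.1714, 0.0286]
orientation: [-1.982, -2.437, 0.0]
contact_force: [-0.1, -0.4, 0.4]
grip_width: 0.0332
gripper_force: 0.0
```

>>> apply_moves:
  rows:
    - [[0,0,-10],[0,0,0],0.3]
    - [[0,0,-25],[0,0,0],0.2]
    - [[0,0,-35],[0,0,0],0]
    - [[0,0,-40],[0,0,0],-0.6]
    - [[0,0,-40],[0,0,0],-0.6]
    - [[0,0,-30],[0,0,0],-0.6]
    - [[-20,0,0],[0,0,0],-0.6]
    - [[-35,0,0],[0,0,0],-0.6]
    - [[-35,0,0],[0,0,0],-0.6]
    - [[-35,0,0],[0,0,0],-0.6]
    - [[-35,0,0],[0,0,0],-0.6]
    - [[-35,0,0],[0,0,0],-0.6]
    - [[-30,0,0],[0,0,0],-0.6]
    - [[0,0,0],[0,0,0],-0.6]

```text
time_s: 11.95
eef_pos: [0.7529, -0.3971, 0.2075]
orientation: [-1.986, -2.433, 0.002]
contact_force: [-0.4, 0.1, -0.6]
grip_width: 0.0744
gripper_force: 0.0
```

```bash
python3 - <<'E'
from h import *
T=eyes.grab_frame("top");S=eyes.grab_frame("scene")
for n in("shaker","lid","lip_top"):
  for c,f in(("top",T),("scene",S)):
    print(n,c,[(np.round(d["centre"],1).tolist(),round(d["p"],2)) for d in spotter.pinpoint(c,n)[:4]])
cv2.imwrite("pics/top3.png",cv2.resize(T["color"][80:260,170:440],None,fx=2.9,fy=2.9,interpolation=cv2.INTER_CUBIC))
plan(.513,-.213,.2,.205)
E
```

```text
shaker top [([181.2, 365.6], 0.56)]
shaker scene []
lid top [([284.4, 405.7], 0.84), ([108.6, 347.5], 0.79), ([212.5, 466.6], 0.76)]
lid scene [([315.8, 366.7], 0.97), ([288.5, 139.4], 0.84), ([213.9, 192.0], 0.83), ([362.4, 247.0], 0.68)]
lip_top top [([266.6, 424.5], 0.93), ([227.2, 453.8], 0.81), ([126.4, 347.9], 0.79)]
lip_top scene [([378.4, 213.7], 0.88), ([219.2, 183.2], 0.86), ([259.4, 155.9], 0.85), ([288.7, 339.6], 0.69)]
t 12.35 pos [ 0.7537 -0.3906  0.2093] az 0.206 w 0.0743 | shift(now) [ 223.1 -199.2    9.2] shift(after turn) [ 222.9 -199.5    9.3] turn [0.0005 0.0004 0.0012]
```

View pics/top3.png

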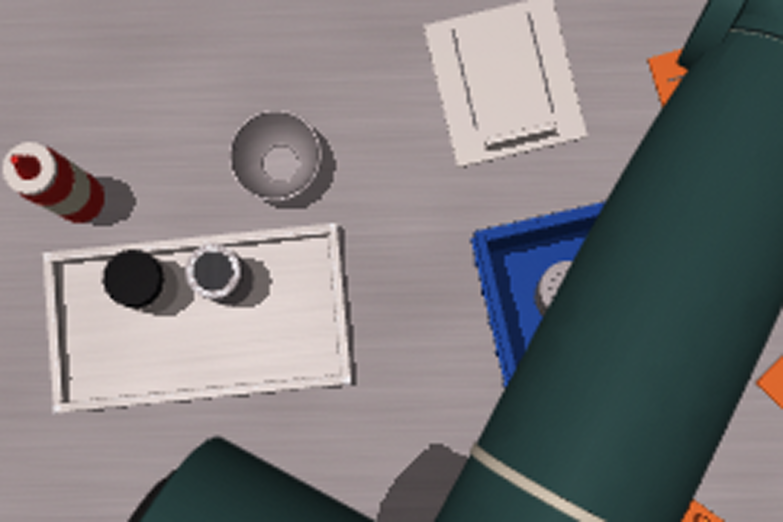

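>>> apply_moves:
  rows:
    - [[35,-6,0],[0,0,0],-0.6]
    - [[35,-6,0],[0,0,0],-0.6]
    - [[35,-6,0],[0,0,0],-0.6]
    - [[35,-6,0],[0,0,0],-0.6]
    - [[35,-6,0],[0,0,0],-0.6]
    - [[35,-6,0],[0,0,0],-0.6]
    - [[35,-6,0],[0,0,0],-0.6]
    - [[35,-6,0],[0,0,0],-0.6]
    - [[35,-6,0],[0,0,0],-0.6]
    - [[35,-6,0],[0,0,0],-0.6]
    - [[35,-6,0],[0,0,0],-0.6]
    - [[0,0,0],[0,0,0],-0.6]

```text
time_s: 13.35
eef_pos: [0.6086, -0.0232, 0.2096]
orientation: [1.978, 2.441, 0.003]
contact_force: [-0.8, 0.0, 0.3]
grip_width: 0.0743
gripper_force: 0.0
```

```bash
python3 - <<'E'
from h import *
T=eyes.grab_frame("top");S=eyes.grab_frame("scene")
D={}
for c,f in(("top",T),("scene",S)):
    D[c]=spotter.spot_in(c,"shaker")[:2]; print(c,[(np.round(d["centre"],1).tolist(),round(d["p"],2)) for d in D[c]],[(np.round(d["centre"],1).tolist(),round(d["p"],2)) for d in spotter.pinpoint(c,"shaker")[:2]])
cv2.imwrite("pics/top4.png",cv2.resize(T["color"][135:235,315:420],None,fx=5,fy=5,interpolation=cv2.INTER_CUBIC))
plan(.513,-.213,.2,.205)
E
```

```text
top [([179.1, 365.3], 0.9)] [([180.8, 365.1], 0.85)]
scene [([239.7, 281.4], 0.83)] [([255.7, 284.1], 0.92), ([209.7, 419.0], 0.58)]
t 13.65 pos [ 0.6106 -0.0289  0.2086] az 0.204 w 0.0744 | shift(now) [-160.4 -133.     8.6] shift(after turn) [-160.3 -133.1    8.6] turn [-0.0001  0.0001 -0.0006]
```

View pics/top4.png

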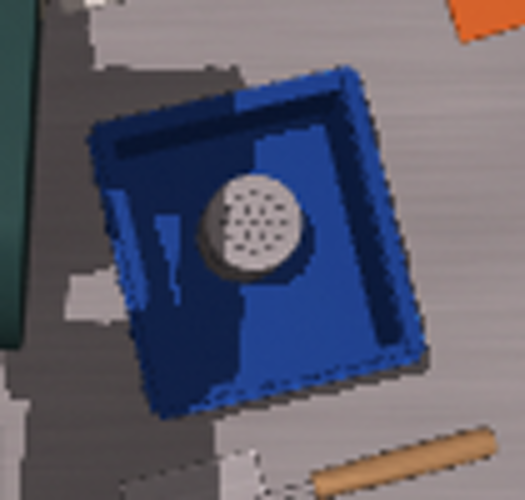

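```bash
python3 - <<'E'
from h import *
T=eyes.grab_frame("top");S=eyes.grab_frame("scene")
p=atz(T,[179.0,365.2],.085); print(p,tri(S,[255.7,284.1],T,[180.8,365.1]))
R=Ro.from_euler('z',.205).as_matrix(); print("in box",R.T@(p-[.5136,-.2125,0]))
plan(p[0],p[1],.06,.205)
E
```

```text
[ 0.52502286 -0.21129671  0.085     ] [ 0.52773039 -0.21714293  0.01834516]
in box [ 0.01142862 -0.00114723  0.085     ]
t 13.75 pos [ 0.6106 -0.029   0.2084] az 0.204 w 0.0744 | shift(now) [-161.2 -120.7  148.5] shift(after turn) [-161.1 -120.9  148.4] turn [-0.0003 -0.     -0.0009]
```

>>> apply_moves:
  grip_force: 25
  rows:
    - [[-32.2,-24.2,0],[0,0,0],-0.8]
    - [[-32.2,-24.2,0],[0,0,0],-0.8]
    - [[-32.2,-24.2,0],[0,0,0],-0.8]
    - [[-32.2,-24.2,0],[0,0,0],-0.8]
    - [[-32.2,-24.2,0],[0,0,0],-0.8]
    - [[0,0,0],[0,0,0],-0.8]
    - [[0,0,30],[0,0,0],-0.8]
    - [[0,0,30],[0,0,0],-0.8]
    - [[0,0,25],[0,0,0],-0.8]
    - [[0,0,20],[0,0,0],-0.8]
    - [[0,0,20],[0,0,0],-0.8]
    - [[0,0,15],[0,0,0],-0.8]
    - [[0,0,10],[0,0,0],-0.8]
    - [[0,0,0],[0,0,0],-0.8]

```text
time_s: 14.92
eef_pos: [0.5239, -0.2103, 0.0564]
orientation: [-1.981, -2.434, 0.001]
contact_force: [-0.2, 1.0, -0.6]
grip_width: 0.0839
gripper_force: 0.0
```

>>> apply_moves:
  rows:
    - [[0,0,0],[0,0,0],0]
    - [[0,0,0],[0,0,0],1]
    - [[0,0,0],[0,0,0],1]
    - [[0,0,0],[0,0,0],1]
    - [[0,0,0],[0,0,0],1]
    - [[0,0,0],[0,0,0],1]
    - [[0,0,0],[0,0,0],1]
    - [[0,0,0],[0,0,0],1]

```text
time_s: 15.58
eef_pos: [0.5251, -0.2106, 0.0595]
orientation: [1.981, 2.436, 0.0]
contact_force: [-1.2, -0.3, 5.9]
grip_width: 0.0599
gripper_force: 25.0
```

>>> apply_moves:
  rows:
    - [[0,0,-5],[0,0,0],1]
    - [[0,0,-10],[0,0,0],1]
    - [[0,0,-20],[0,0,0],1]
    - [[0,0,-25],[0,0,0],1]
    - [[0,0,-30],[0,0,0],1]
    - [[0,0,-30],[0,0,0],1]
    - [[0,0,-30],[0,0,0],1]
    - [[0,0,0],[0,0,0],1]

```text
time_s: 16.25
eef_pos: [0.5261, -0.211, 0.2159]
orientation: [1.977, 2.431, 0.003]
contact_force: [0.8, -0.4, -2.1]
grip_width: 0.0596
gripper_force: 25.0
```

```bash
python3 - <<'E'
from h import *
s=status.state(); print(s["contact_force"])
t=np.array([.5119,.1985]); a=.0701; R=np.array([[np.cos(a),-np.sin(a)],[np.sin(a),np.cos(a)]])
for q in([-.037,.006],[.05,.006]):
    p=t+R@q; print(p); plan(p[0],p[1],.08,a)
E
```

```text
[ 0.77165245 -0.44036994 -2.14071417]
[0.47457062 0.20189369]
t 16.25 pos [ 0.5261 -0.211   0.2159] az 0.205 w 0.0596 | shift(now) [415.4  32.8 134.2] shift(after turn) [415.5 -22.5 135.9] turn [0.0067 0.0042 0.1351]
[0.56135694 0.20798739]
t 16.25 pos [ 0.5261 -0.211   0.2159] az 0.205 w 0.0596 | shift(now) [403.6 119.  134.8] shift(after turn) [415.5  64.5 135.9] turn [0.0067 0.0042 0.1351]
```

>>> apply_moves:
  rows:
    - [[0,0,0],[0,0,0.0676],1]
    - [[0,0,0],[0,0,0.0676],1]
    - [[20,-1.3,0],[0,0,0],1]
    - [[30,-1.9,0],[0,0,0],1]
    - [[33,-2.1,0],[0,0,0],1]
    - [[33,-2.1,0],[0,0,0],1]
    - [[33,-2.1,0],[0,0,0],1]
    - [[33,-2.1,0],[0,0,0],1]
    - [[33,-2.1,0],[0,0,0],1]
    - [[33,-2.1,0],[0,0,0],1]
    - [[33,-2.1,0],[0,0,0],1]
    - [[33,-2.1,0],[0,0,0],1]
    - [[33,-2.1,0],[0,0,0],1]
    - [[33,-2.1,0],[0,0,0],1]
    - [[20,-1,0],[0,0,0],1]
    - [[15,0,0],[0,0,0],1]
    - [[0,0,0],[0,0,0],1]
    - [[0,0,0],[0,0,0],1]

```text
time_s: 17.75
eef_pos: [0.4703, 0.2022, 0.2084]
orientation: [-2.14, -2.299, 0.001]
contact_force: [-0.3, -0.1, -2.2]
grip_width: 0.0596
gripper_force: 25.0
```

```bash
python3 - <<'E'
from h import *
s=status.state(); print(s["contact_force"])
t=np.array([.5119,.1985]); a=.0701; R=np.array([[np.cos(a),-np.sin(a)],[np.sin(a),np.cos(a)]])
for q in([-.041,.006],):
    p=t+R@q; plan(p[0],p[1],.0575,a)
S=eyes.grab_frame("scene")
cv2.imwrite("pics/scene5.png",cv2.resize(S["color"][90:270,310:510],None,fx=3,fy=3,interpolation=cv2.INTER_CUBIC))
E
```

```text
[-0.28276671 -0.06070113 -2.20077125]
t 17.75 pos [0.4703 0.2022 0.2084] az 0.072 w 0.0596 | shift(now) [ -0.5   0.4 150.9] shift(after turn) [ -0.6   0.3 150.9] turn [-0.0006  0.0004  0.0014]
```

View pics/scene5.png

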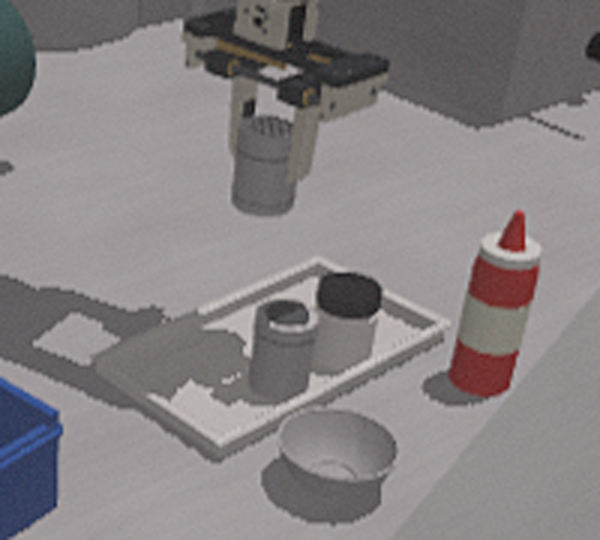

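```bash
python3 - <<'E'
from h import *
S=eyes.grab_frame("scene")
t=np.array([.5119,.1985]); a=.0701; R=np.array([[np.cos(a),-np.sin(a)],[np.sin(a),np.cos(a)]])
for n,u,v,z in(("c-",220,455,.02),("c+",447,325,.02),("front+",319,261,.02),("front-",97,357,.02),("jar",349,288,.08),("tin",286,316,.08)):
    p=atz(S,[v/3+90,u/3+310],z); print(n,p[:2].round(4),"tray",(R.T@(p[:2]-t)).round(4))
E
```

```text
c- [0.6248 0.0285] tray [ 0.1007 -0.1775]
c+ [0.5902 0.3635] tray [0.0897 0.1591]
front+ [0.4209 0.3511] tray [-0.08    0.1586]
front- [0.4398 0.0307] tray [-0.0837 -0.1623]
jar [0.5497 0.2528] tray [0.0415 0.0515]
tin [0.5539 0.1652] tray [ 0.0395 -0.0361]
```

>>> apply_moves:
  rows:
    - [[0,0,20],[0,0,0],1]
    - [[0,0,30],[0,0,0],1]
    - [[0,0,30],[0,0,0],1]
    - [[0,0,25],[0,0,0],1]
    - [[0,0,15],[0,0,0],1]
    - [[0,0,0],[0,0,0],1]

```text
time_s: 18.35
eef_pos: [0.4693, 0.2003, 0.0852]
orientation: [-2.142, -2.295, 0.007]
contact_force: [-0.8, -0.7, -2.9]
grip_width: 0.0594
gripper_force: 25.0
```

>>> apply_moves:
  rows:
    - [[0,0,10],[0,0,0],1]
    - [[0,0,8],[0,0,0],1]
    - [[0,0,5],[0,0,0],1]
    - [[0,0,3],[0,0,0],1]
    - [[0,0,2],[0,0,0],1]
    - [[0,0,0],[0,0,0],1]
    - [[0,0,0],[0,0,0],1]
    - [[0,0,0],[0,0,0],1]

```text
time_s: 19.02
eef_pos: [0.4708, 0.2019, 0.0611]
orientation: [2.142, 2.298, 0.001]
contact_force: [0.3, 0.4, -3.8]
grip_width: 0.0599
gripper_force: 25.0
```

>>> apply_moves:
  rows:
    - [[0,0,1],[0,0,0],1]
    - [[0,0,1],[0,0,0],1]
    - [[0,0,0],[0,0,0],1]
    - [[0,0,0],[0,0,0],1]

```text
time_s: 19.35
eef_pos: [0.4706, 0.2018, 0.0586]
orientation: [-2.142, -2.298, 0.0]
contact_force: [0.0, -0.7, -3.4]
grip_width: 0.0595
gripper_force: 25.0
```

>>> apply_moves:
  rows:
    - [[0,0,0.5],[0,0,0],1]
    - [[0,0,0.5],[0,0,0],1]
    - [[0,0,0],[0,0,0],1]
    - [[0,0,0],[0,0,0],1]

```text
time_s: 19.68
eef_pos: [0.4706, 0.2018, 0.0576]
orientation: [-2.142, -2.298, 0.0]
contact_force: [-0.2, 0.5, -2.8]
grip_width: 0.06
gripper_force: 25.0
```

>>> apply_moves:
  rows:
    - [[0,0,0.5],[0,0,0],1]
    - [[0,0,0.5],[0,0,0],1]
    - [[0,0,0],[0,0,0],1]
    - [[0,0,0],[0,0,0],1]

```text
time_s: 20.02
eef_pos: [0.471, 0.2019, 0.0575]
orientation: [2.142, 2.297, 0.001]
contact_force: [-2.3, 0.1, 6.6]
grip_width: 0.0598
gripper_force: 25.0
```

>>> apply_moves:
  rows:
    - [[0,0,-0.5],[0,0,0],1]
    - [[0,4,0],[0,0,0],1]
    - [[0,5,0],[0,0,0],1]
    - [[0,5,0],[0,0,0],1]
    - [[0,5,0],[0,0,0],1]
    - [[0,5,0],[0,0,0],1]
    - [[0,5,0],[0,0,0],1]
    - [[0,5,0],[0,0,0],1]
    - [[0,0,0],[0,0,0],1]

```text
time_s: 20.77
eef_pos: [0.506, 0.2043, 0.0576]
orientation: [2.142, 2.297, 0.002]
contact_force: [2.5, 0.1, 4.7]
grip_width: 0.0597
gripper_force: 25.0
```

>>> apply_moves:
  rows:
    - [[0,4,0],[0,0,0],1]
    - [[0,4,0],[0,0,0],1]
    - [[0,4,0],[0,0,0],1]
    - [[0,4,0],[0,0,0],1]
    - [[0,4,0],[0,0,0],1]
    - [[0,0,0],[0,0,0],1]

```text
time_s: 21.27
eef_pos: [0.5257, 0.2057, 0.0576]
orientation: [2.142, 2.297, 0.002]
contact_force: [1.9, 0.2, 4.9]
grip_width: 0.0596
gripper_force: 25.0
```

```bash
python3 - <<'E'
from h import *
s=status.state(); print(s["contact_force"],s["moment"]); plan(.5614,.208,.0575,.0701)
T=eyes.grab_frame("top");S=eyes.grab_frame("scene")
cv2.imwrite("pics/scene6.png",np.vstack([cv2.resize(f["color"][r:r+95,c:c+155],None,fx=3,fy=3,interpolation=cv2.INTER_CUBIC) for f,r,c in((S,160,330),(T,130,170))]))
E
```

```text
[1.87007876 0.18027771 4.90137504] [-0.08207364 -0.30082408 -0.00657422]
t 21.27 pos [0.5257 0.2057 0.0576] az 0.07 w 0.0596 | shift(now) [-0.2 35.7  0.1] shift(after turn) [-0.2 35.7  0.1] turn [ 0.0011 -0.0003 -0.0003]
```

View pics/scene6.png

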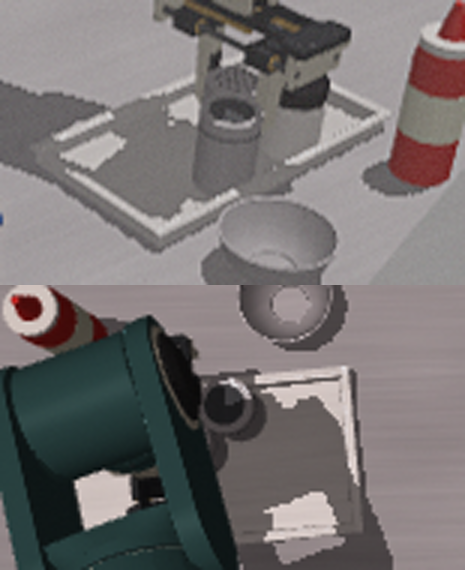

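>>> apply_moves:
  rows:
    - [[0,0,-0.4],[0,0,0],1]
    - [[0,3,0],[0,0,0],1]
    - [[0,3,0],[0,0,0],1]
    - [[0,3,0],[0,0,0],1]
    - [[0,3,0],[0,0,0],1]
    - [[0,3,0],[0,0,0],1]
    - [[0,3,0],[0,0,0],1]
    - [[0,3,0],[0,0,0],1]
    - [[0,3,0],[0,0,0],1]
    - [[0,0,0],[0,0,0],1]

```text
time_s: 22.2
eef_pos: [0.549, 0.2073, 0.0576]
orientation: [2.142, 2.298, 0.0]
contact_force: [1.3, 1.6, 3.2]
grip_width: 0.0594
gripper_force: 25.0
```

>>> apply_moves:
  rows:
    - [[0,2,0],[0,0,0],1]
    - [[0,2,0],[0,0,0],1]
    - [[0,2,0],[0,0,0],1]
    - [[0,2,0],[0,0,0],1]
    - [[0,0,0],[0,0,0],1]

```text
time_s: 22.62
eef_pos: [0.5566, 0.2079, 0.0576]
orientation: [-2.142, -2.298, -0.0]
contact_force: [0.2, 1.5, 3.9]
grip_width: 0.06
gripper_force: 25.0
```

>>> apply_moves:
  rows:
    - [[0,1,0],[0,0,0],1]
    - [[0,1,0],[0,0,0],1]
    - [[0,1,0],[0,0,0],1]
    - [[0,0,0],[0,0,0],1]

```text
time_s: 22.95
eef_pos: [0.5594, 0.208, 0.0576]
orientation: [-2.142, -2.298, 0.0]
contact_force: [-1.0, -0.6, 5.4]
grip_width: 0.0597
gripper_force: 25.0
```

>>> apply_moves:
  rows:
    - [[0,1,0],[0,0,0],1]
    - [[0,1,0],[0,0,0],1]
    - [[0,0,0],[0,0,0],1]
    - [[0,0,0],[0,0,0],1]

```text
time_s: 23.28
eef_pos: [0.561, 0.2081, 0.0576]
orientation: [-2.142, -2.297, 0.001]
contact_force: [-5.8, 0.0, 7.8]
grip_width: 0.0597
gripper_force: 25.0
```

>>> apply_moves:
  rows:
    - [[0,1,0],[0,0,0],1]
    - [[0,1,0],[0,0,0],1]
    - [[0,0,0],[0,0,0],1]
    - [[0,0,0],[0,0,0],1]

```text
time_s: 23.62
eef_pos: [0.5613, 0.2082, 0.0577]
orientation: [-2.14, -2.295, 0.007]
contact_force: [-22.4, -2.7, 19.1]
grip_width: 0.0596
gripper_force: 25.0
```

>>> apply_moves:
  rows:
    - [[0,1,0],[0,0,0],1]
    - [[0,1,0],[0,0,0],1]
    - [[0,0,0],[0,0,0],1]
    - [[0,0,0],[0,0,0],1]

```text
time_s: 23.95
eef_pos: [0.5618, 0.2083, 0.0573]
orientation: [-2.138, -2.294, 0.011]
contact_force: [-36.1, -4.3, 26.0]
grip_width: 0.06
gripper_force: 25.1
```

>>> apply_moves:
  rows:
    - [[0,-2,0],[0,0,0],1]
    - [[0,-1.5,0],[0,0,0],1]
    - [[0,-0.5,0],[0,0,0],1]
    - [[0,0,0],[0,0,0],1]
    - [[0,0,0],[0,0,0],1]

```text
time_s: 24.37
eef_pos: [0.5611, 0.2082, 0.0572]
orientation: [-2.142, -2.297, 0.001]
contact_force: [-4.3, 1.2, 1.5]
grip_width: 0.06
gripper_force: 25.0
```

>>> apply_moves:
  rows:
    - [[0,0,0],[0,0,0],-0.4]
    - [[0,0,0],[0,0,0],-0.5]
    - [[0,0,0],[0,0,0],-0.6]
    - [[0,0,0],[0,0,0],-0.6]
    - [[0,0,0],[0,0,0],-0.6]

```text
time_s: 24.78
eef_pos: [0.5615, 0.2081, 0.0576]
orientation: [2.142, 2.298, 0.0]
contact_force: [-0.3, -0.4, 0.6]
grip_width: 0.074
gripper_force: 0.0
```

Released; rise and move away to the right, then look.

>>> apply_moves:
  rows:
    - [[0,0,-8],[0,0,0],-0.6]
    - [[0,0,-15],[0,0,0],-0.6]
    - [[0,0,-25],[0,0,0],-0.6]
    - [[0,0,-35],[0,0,0],-0.6]
    - [[0,0,-35],[0,0,0],-0.6]
    - [[0,0,-35],[0,0,0],-0.6]
    - [[-30,-10,0],[0,0,0],-0.6]
    - [[-35,-10,0],[0,0,0],-0.6]
    - [[-35,-10,0],[0,0,0],-0.6]
    - [[-35,-10,0],[0,0,0],-0.6]
    - [[-35,-10,0],[0,0,0],-0.6]
    - [[-35,-10,0],[0,0,0],-0.6]
    - [[-35,-10,0],[0,0,0],-0.6]
    - [[-35,-10,0],[0,0,0],-0.6]
    - [[-35,-10,0],[0,0,0],-0.6]
    - [[0,0,0],[0,0,0],-0.6]

```text
time_s: 26.12
eef_pos: [0.4921, -0.112, 0.2114]
orientation: [2.146, 2.293, -0.001]
contact_force: [-0.0, 0.6, 0.1]
grip_width: 0.0742
gripper_force: 0.0
```

```bash
python3 - <<'E'
from h import *
T=eyes.grab_frame("top");S=eyes.grab_frame("scene")
cv2.imwrite("pics/fin.png",np.vstack([cv2.resize(f["color"][r:r+85,c:c+200],None,fx=3.5,fy=3.5,interpolation=cv2.INTER_CUBIC) for f,r,c in((S,165,290),(T,125,170))]))
E
```

```text
(no output)
```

View pics/fin.png

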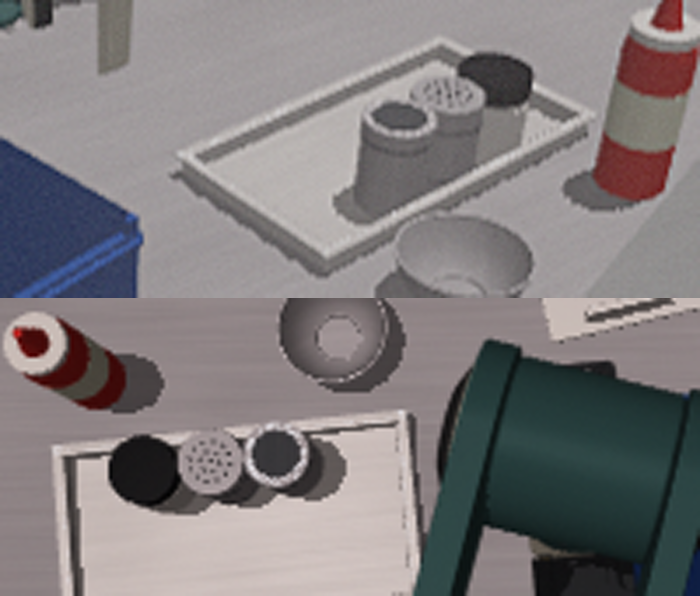

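```bash
python3 - <<'E'
from h import *
T=eyes.grab_frame("top")
t=np.array([.5119,.1985]); a=.0701; R=np.array([[np.cos(a),-np.sin(a)],[np.sin(a),np.cos(a)]])
for n,u,v in(("jar",144,470),("shaker",210.5,461.5),("tin",277,455)):
    p=atz(T,[(v-297.5+.5)/3.5-.5+125,(u+.5)/3.5-.5+170],.083); print(n,(R.T@(p[:2]-t)).round(4))
E
```

```text
jar [0.0479 0.0645]
shaker [0.0495 0.0048]
tin [ 0.0494 -0.0547]
```

All three are at the wall, and the shaker is about 60 mm from each neighbour, so the row is snug.

```bash
python3 -c "
from h import *
print(job.close_job())"
```

```text
the job is handed in; nothing more can be done
None
```

The job is handed in at about 26 s: the lid lies flat on the counter right way up, and the shaker stands against the pan's back wall, snug between the upright jar and tin; the bottle, bowl and spatula were not touched, and no verdict came back.

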